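# Find the concealed catch of the tool safe

## Robot

A 7-joint arm with a two-finger parallel gripper is mounted at the origin on the work surface. World frame = base frame: x ahead of the robot, y to its left, z up, the work surface at z = 0. Lengths are in m, angles in rad, forces in N, time in s.
With the tool pointing down it reaches from about 0.4 to 0.85 m from the base axis. Payload 6.9 kg.
Tool frame: the origin (TCP) lies midway between the tips of the shut fingers; the grasp point (between the pads) lies robot.hold_point_z behind it (robot.hold_point_z is the distance from the TCP to the grasp point, in m); z points along the fingers, y is the direction in which the jaws open and shut (so a half turn about z gives the same grasp; the last joint's range is limited). The gripper opens to 85 mm and grips with 20 to 120 N. Pads are 22 mm wide; open, the fingers measure 114 mm over their backs; the gripper's body (76 mm by 85 mm) begins 54 mm behind the grasp point. The pads swing forward as they close: fully open they stand 13 mm farther back than shut.
Start: joints at [-1.067, 0.507, -0.238, 1.5, 0.126, 1.149, -0.155], TCP at [0.243, 0.576, 0.231] pointing down, gripper open.
Joint ranges: [-3.08, 3.08], [-0.24, 2.05], [-1.43, 1.35], [0, 2.5], [-1.52, 4.66], [0.17, 1.96], [-2.89, 2.89]. Speed limits (rad/s): [2.39, 2.39, 3.14, 3.14, 3.14, 3.14, 3.14].

## Interface

Orientations are given as a unit quaternion [x, y, z, w].
In Python, from cell import robot, imaging, order gives the robot as it stands.
- The arm moves only by the shell command python3 -m crank 'ROWS' [FORCE]. ROWS is JSON, a list that holds one entry, the list of rows, each a list of 5 numbers: the shift along the tool's x, y, z in mm, then the turn about the tool's z in rad, then the closure, from 0 (fully open) to 1 (shut). A call has 1 to 20 rows; each row is the pose to reach, as a shift and turn from the pose commanded when the call began, along the tool's axes at that moment; what a row does not reach only later rows make up. A row lasts 1/8 s, in which the tool goes at most 62.5 mm and 10.7 degrees, less where a joint would pass 70% of its speed; a pose out of reach is approached as far as the arm can. A call with a gripper value outside its range is refused whole. The fingers move at their own pace and stop on an object; FORCE is the grip in N (left out, the last holds). Time passes only in rows, so rows that repeat a pose let the fingers close. It gives the time, the measured TCP pose, the force and the opening at its end, in the units of the state.
- robot.get_obs(): the state, without advancing time (a new reading comes with each control period).
- imaging.read_camera(name): name is "scene" or "top"; returns the picture (480x640x3 uint8, blue, green, red); there is no depth.
- imaging.camera_info(name): a dict with "K" (3x3 intrinsics, pixels), "extrinsics" (4x4, takes a point from camera to world coordinates). Camera axes: x right, y down, z forward; pixel columns grow to the right and rows downward; lengths in m; the calibration is good to about 2 mm. A picture is of the moment at which its call begins. camera_info takes no time and is no camera call.
- order.job_done(): hands the job in, once; it reports no verdict.
The state is a dict: "clock": time; "joint_pos": joint angles; "qd": joint speeds; "tau": joint torques, N m; "tcp_pos": TCP position; "tcp_rot": TCP orientation; "ft_force": force on the tool from outside, world axes, zero at the start; "moment": the same for the moment, N m; "gripper_width": finger opening in m.
Only numpy, scipy, OpenCV 4.12 (cv2) and the standard library are available. Lean on these libraries where they do the work, as an engineer would, in place of code of your own. Each camera call takes 0.05 s, during which the arm holds its last target.

## Task

The drawer of the low steel tool safe on the bench is held by a concealed catch: one of the four identical flush square plates in its top panel gives under a finger, the other three are solid blanks. Feel across the plates with the fingertips, pressing gently, until you find the one that gives; push it in until the drawer springs out by itself, then let go and move clear. Do not touch the drawer, and do not lift or shift the socket, tin, wrench or parts bin.

Things in the scene. Friction and masses are not known exactly. Their poses are not given: they have to be found in the camera images.
- safe: Fixed flat steel tool safe, 220 (its x) by 320 (its y) by 90 mm high, dark shell with a flat grey top panel, whose face is 90 mm above the origin. Origin at the centre of its underside, on the bench; z up. The drawer front looks to its -x. Four 50 mm square openings lie in a row along its y, at x = +20 mm and y = -99, -33, +33, +99 mm, with a bare metal plate in each.
- row (a point): Point at the middle of the row of four plates, level with the panel's face; axes as the safe's. The plates are 46 mm square, tops 2 mm below the face, and look alike. Three are rigid; one, the catch (a different one each time, its place is not reported), moves straight down on a spring. Fingertips up to 38 mm across fit into an opening.
- catch (a joint): How far the live plate is pushed in, m: 0 at rest, 0.008 at its stop. It starts to give at about 2 N and needs about 6 N at its stop; it springs back when let go. It frees the drawer at about 0.005 to 0.006.
- drawer (a joint): How far the drawer has come out of the safe along the safe's -x, m: under 0.002 when latched, 0.05 fully out. It is sprung outwards and stays out once freed. Its front is 304 mm wide and ends 22 mm below the panel's face; it has no handle.
- socket_center (a point): Loose steel socket, a ring of 28 mm diameter and 36 mm high, standing on the safe's top panel between the row of plates and the drawer side; this point is its centre, 18 mm above the panel. Leave alone.
- tin_center (a point): Loose metal grease tin, 68 mm diameter, 85 mm high, standing on the bench on the safe's +y side; this point is its centre. Leave alone.
- wrench_grip (a point): Loose steel wrench, 180 mm long, lying on the bench on the safe's -y side; this point is the middle of its handle. Leave alone.
- bin_center (a point): Loose open blue plastic parts bin, 120 by 100 by 50 mm, on the bench behind the safe (+x side); this point is its centre. Leave alone.

How it is judged:
On the way:
1. the live plate is pushed in by the fingers (value of joint catch above 0.004 m and contact force between the fingers and anything else above 0.5 N), for 0.02 s.
At the end, for the whole second after the job is handed in: The drawer is out by more than 40 mm, the catch plate has sprung back to within 2 mm of rest, and the socket, tin, wrench and bin are within 20 mm of where they began (value of joint drawer above 0.04 m and value of joint catch below 0.002 m and distance of each of tin_center, wrench_grip, socket_center, bin_center from where it was at the start of the episode below 0.02 m); the robot touches nothing.
It fails at once if the robot touches the drawer (contact force between any of the fingers, the arm and drawer above 0.5 N).
It fails at once if the fingers press on anything with more than 60 N (contact force between the fingers and anything else above 60 N).
It fails at once if the socket, tin, wrench or bin is lifted or shifted by more than 20 mm (distance of any of tin_center, wrench_grip, socket_center, bin_center from where it was at the start of the episode above 0.02 m).
It also fails if it takes over 48 s, if anything falls off the work surface, if the arm or the gripper's body presses on something with over 40 N, if the wrist force passes 120 N, or if a joint passes its speed limit or range.

## Working session

There is one attempt and no reset: what is moved stays moved. The work goes in short steps, Python scripts to look and compute and a shell command to move; the robot and the scene stay as the last step left them, time stands still between calls to the robot, and variables do not carry over. Pictures are saved under pics/ and viewed, and the job is handed in when it is done.

```bash
mkdir -p pics; ls; python3 - <<'E'
from cell import robot, imaging, order
import cv2
for n in("top","scene"):
    cv2.imwrite(f"pics/{n}0.png",imaging.read_camera(n)); c=imaging.camera_info(n); print(n,c["K"],c["extrinsics"])
print(robot.get_obs(), robot.hold_point_z)
E
```

```text
pics
top [[448.59359705   0.         314.25583362]
 [  0.         448.59359705 238.75754103]
 [  0.           0.           1.        ]] [[ 0.02428487 -0.98176812  0.18852481  0.38887121]
 [-0.99967541 -0.02239563  0.01214519  0.05056235]
 [-0.00770163 -0.18875856 -0.98199332  1.07689328]
 [ 0.          0.          0.          1.        ]]
scene [[481.85327427   0.         315.47782653]
 [  0.         481.85327427 244.99459189]
 [  0.           0.           1.        ]] [[ 0.84971613  0.39965326 -0.34388917  0.89158636]
 [ 0.52686722 -0.61909947  0.58234593 -0.45381902]
 [ 0.01983484 -0.67601266 -0.73662301  0.69686094]
 [ 0.          0.          0.          1.        ]]
{'clock': 0.1, 'joint_pos': array([-1.06650782,  0.50820723, -0.23749769,  1.50102909,  0.12569077,
        1.14892634, -0.15482697]), 'qd': array([-0.00026213, -0.00036175, -0.00121637, -0.00288572,  0.00064342,
       -0.00030496, -0.00063759]), 'tau': array([-5.00540234e-03, -6.21844482e+01, -2.19470948e+00, -2.50205576e+01,
        1.25567187e-02,  7.77514768e-03,  6.05919965e-06]), 'tcp_pos': array([0.2425945 , 0.57550074, 0.23054565]), 'tcp_rot': array([ 1.98099580e-01,  9.80181579e-01, -7.81096817e-04, -1.34512651e-04]), 'ft_force': array([0.34157535, 0.80333334, 0.46383917]), 'moment': array([0.0696468 , 0.06867341, 0.01080674]), 'gripper_width': 0.08523865389424229} 0.0187
```

View pics/top0.png

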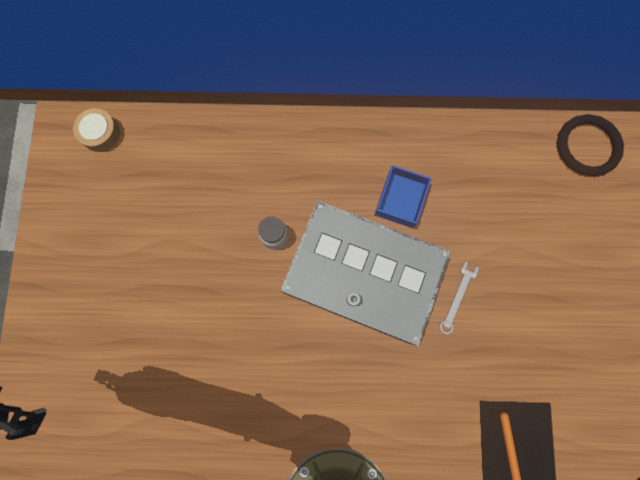

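View pics/scene0.png

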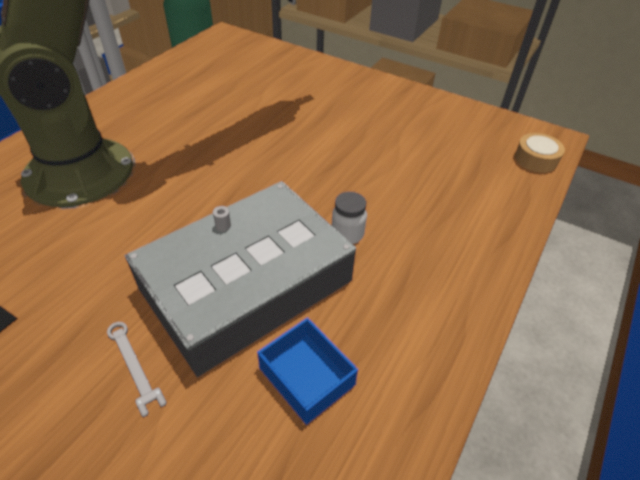

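The top view shows the safe with four plates at about (328,246), (356,257), (384,268) and (412,279). The socket is at (354,299), the tin at (272,230), the wrench at (460,300) and the bin at (403,197). Next I'll measure the plate centres in both views.

```bash
cat > h.py <<'E'
import numpy as np, cv2
from cell import robot, imaging, order
from scipy.spatial.transform import Rotation as R
def ray(n,uv,z):
    c=imaging.camera_info(n);K=np.array(c["K"]);T=np.array(c["extrinsics"])
    d=T[:3,:3]@np.linalg.solve(K,[uv[0],uv[1],1.]);o=T[:3,3]
    return o+d*(z-o[2])/d[2]
E
python3 - <<'E'
from h import *
P={}
for n,box in(("top",(310,225,435,300)),("scene",(165,210,325,310))):
    g=cv2.cvtColor(cv2.imread(f"pics/{n}0.png"),cv2.COLOR_BGR2GRAY); x0,y0,x1,y1=box
    m=(g[y0:y1,x0:x1]>(185)).astype('uint8')
    k,l,s,c=cv2.connectedComponentsWithStats(m)
    p=[]
    for i in range(1,k):
        if s[i,4]>100:
            uv=c[i]+[x0,y0]; w=ray(n,uv,.088); p.append(w); print(n,uv.round(1),s[i],w.round(4))
    p=np.array(p); p=p[np.argsort(-p[:,1])]; P[n]=p
    print(np.linalg.norm(np.diff(p,axis=0),axis=1)); d=p[0]-p[-1]; print("safe y axis yaw",np.arctan2(d[1],d[0]),"mid",p.mean(0))
print("socket",ray("top",(354,299),.126))
for n,u in(("tin",(272,226)),): print(n,ray("top",u,.085))
print("safe corners",[ray("top",u,.09).round(3) for u in((320,205),(449,252),(418,344),(283,291))])
E
```

```text
top [327.6 246.3] [  6   9  24  25 383] [0.5623 0.0325 0.088 ]
top [355.2 257. ] [ 33  20  25  25 387] [ 0.5394 -0.0294  0.088 ]
top [383.1 267.9] [ 61  31  25  25 392] [ 0.5165 -0.0913  0.088 ]
top [411.3 278.9] [ 89  42  25  25 394] [ 0.4936 -0.1531  0.088 ]
[0.06596214 0.06604711 0.06590383]
safe y axis yaw 1.2165209651514937 mid [ 0.52794355 -0.0603193   0.088     ]
scene [295.9 234.1] [114  12  34  25 444] [0.5649 0.0308 0.088 ]
scene [264.3 250.9] [ 83  29  34  25 492] [ 0.5418 -0.0309  0.088 ]
scene [230.8 268.9] [ 49  45  35  28 549] [ 0.519  -0.0926  0.088 ]
scene [194.6 288.3] [ 12  64  36  30 610] [ 0.4962 -0.1544  0.088 ]
[0.065964   0.06571267 0.06596561]
safe y axis yaw 1.215402577961469 mid [ 0.53046017 -0.06177442  0.088     ]
socket [ 0.44436971 -0.02436667  0.126     ]
tin [0.60653868 0.15926284 0.085     ]
safe corners [array([0.657, 0.052, 0.09 ]), array([ 0.555, -0.237,  0.09 ]), array([ 0.354, -0.165,  0.09 ]), array([0.46 , 0.128, 0.09 ])]
```

```bash
cat >> h.py <<'E'
PL=np.array([[.5636,.0317],[.5406,-.0302],[.5178,-.0920],[.4949,-.1538]])
def rel(z=.115):
    o=robot.get_obs(); M=R.from_quat(o["tcp_rot"]).as_matrix()
    print("t",round(o["clock"],2),"tcp",o["tcp_pos"].round(4),"F",o["ft_force"].round(2),"w",round(o["gripper_width"],4),"axes x",M[:,0].round(3),"z",M[:,2].round(3))
    print("turn",1.216-np.arctan2(M[1,1],M[0,1]),"(world z; negate for tool)")
    for i,p in enumerate(PL): print(i+1,(M.T@(np.r_[p,z]-o["tcp_pos"])*1000).round(1))
E
python3 -c "from h import *; rel()"
```

```text
t 0.1 tcp [0.2426 0.5755 0.2305] F [0.34 0.8  0.46] w 0.0852 axes x [-0.922  0.388 -0.   ] z [-0.001 -0.001 -1.   ]
turn 0.04404122677931488 (world z; negate for tool)
1 [-507.  -376.3  116.2]
2 [-509.8 -442.2  116.3]
3 [-512.8 -508.1  116.4]
4 [-515.7 -573.9  116.5]
```

```bash
python3 -m crank '[[[-50,-38,0,-0.044,1],[-100,-75,0,-0.044,1],[-150,-112,10,-0.044,1],[-200,-150,20,-0.044,1],[-250,-187,30,-0.044,1],[-300,-224,40,-0.044,1],[-350,-261,50,-0.044,1],[-400,-298,60,-0.044,1],[-450,-335,70,-0.044,1],[-490,-364,80,-0.044,1],[-507,-376,80,-0.044,1],[-507,-376,80,-0.044,1],[-507,-376,80,-0.044,1],[-507,-376,80,-0.044,1]]]'; python3 -c "from h import *; rel(); cv2.imwrite('pics/s1.png',imaging.read_camera('scene'))"
```

```text
clock: 1.85
tcp_pos: [0.5634, 0.0347, 0.1517]
tcp_rot: [0.175, 0.985, 0.0, -0.0]
ft_force: [-0.5, -0.4, 0.6]
gripper_width: 0.0
t 1.85 tcp [0.5634 0.0347 0.1517] F [-0.53 -0.41  0.63] w 0.0 axes x [-0.939  0.345  0.   ] z [ 0.     0.001 -1.   ]
turn -0.00298353835908971 (world z; negate for tool)
1 [-1.3 -2.8 36.6]
2 [ -1.  -68.8  36.6]
3 [  -0.9 -134.7   36.5]
4 [  -0.7 -200.6   36.5]
```

View pics/s1.png

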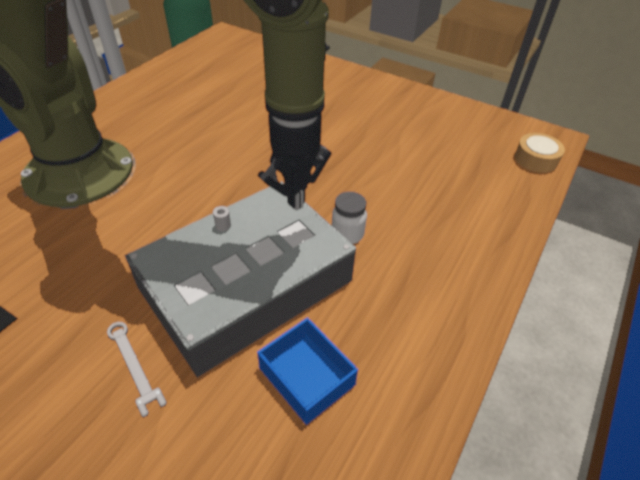

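The shut fingertips are above plate 1, with the tip at about (297,203), and clear of the socket and tin. Next I'll lower them to just above the plate.

```bash
python3 -m crank '[[[-1,-3,25,0,1],[-1,-3,45,0,1],[-1,-3,54,0,1],[-1,-3,57,0,1],[-1,-3,57,0,1],[-1,-3,57,0,1]]]'; python3 -c "from h import *; rel(.088)"
```

```text
clock: 2.65
tcp_pos: [0.5642, 0.0295, 0.0949]
tcp_rot: [0.176, 0.984, 0.0, 0.001]
ft_force: [-0.0, -0.2, 0.2]
gripper_width: -0.0001
t 2.65 tcp [0.5642 0.0295 0.0949] F [-0.02 -0.23  0.17] w -0.0001 axes x [-0.938  0.347 -0.001] z [ 0.001  0.    -1.   ]
turn -2.0351669231866154e-05 (world z; negate for tool)
1 [1.3 1.8 6.9]
2 [  1.4 -64.2   6.9]
3 [   1.3 -130.1    6.9]
4 [   1.3 -196.     6.8]
```

```bash
python3 -m crank '[[[1,1,2,0,1],[1,1,4,0,1],[1,1,5,0,1],[1,1,6,0,1],[1,1,7,0,1],[1,1,7,0,1],[1,1,7,0,1]]]'; python3 -m crank '[[[0,0,1,0,1],[0,0,1,0,1],[0,0,1,0,1]]]'
```

```text
clock: 3.52
tcp_pos: [0.5633, 0.0306, 0.0882]
tcp_rot: [0.177, 0.984, -0.0, 0.0]
ft_force: [-3.7, -0.3, 8.6]
gripper_width: -0.0001
clock: 3.9
tcp_pos: [0.5632, 0.0306, 0.0881]
tcp_rot: [0.177, 0.984, 0.0, 0.001]
ft_force: [-5.6, -0.1, 16.7]
gripper_width: -0.0006
```

Plate 1 is solid: 16.7 N with no movement. Moving on to plate 2.

```bash
python3 -m crank '[[[0,0,-10,0,1],[0,0,-20,0,1],[0,-30,-20,0,1],[0,-60,-20,0,1],[0,-66,-20,0,1],[0,-66,-12,0,1],[0,-66,-8,0,1],[0,-66,-8,0,1],[0,-66,-8,0,1]]]'; python3 -c "from h import *; rel(.088)"
```

```text
clock: 5.03
tcp_pos: [0.5404, -0.0306, 0.0942]
tcp_rot: [0.176, 0.984, 0.0, -0.0]
ft_force: [-0.3, 0.4, 0.7]
gripper_width: 0.0002
t 5.03 tcp [ 0.5404 -0.0306  0.0942] F [-0.3   0.37  0.7 ] w 0.0002 axes x [-0.938  0.346  0.   ] z [-0.  0. -1.]
turn -0.0009676995133864885 (world z; negate for tool)
1 [-0.2 66.4  6.2]
2 [-0.   0.4  6.2]
3 [ -0.1 -65.5   6.1]
4 [   0.  -131.4    6.1]
```

```bash
python3 -m crank '[[[0,0,2,0,1],[0,0,4,0,1],[0,0,5,0,1],[0,0,6,0,1],[0,0,7,0,1],[0,0,7,0,1],[0,0,7,0,1]]]'; python3 -m crank '[[[0,0,1,0,1],[0,0,1,0,1],[0,0,1,0,1]]]'
```

```text
clock: 5.9
tcp_pos: [0.5403, -0.0312, 0.0881]
tcp_rot: [0.177, 0.984, -0.0, 0.0]
ft_force: [-2.8, 1.3, 8.6]
gripper_width: -0.0002
clock: 6.28
tcp_pos: [0.5403, -0.0312, 0.0881]
tcp_rot: [0.177, 0.984, -0.0, 0.001]
ft_force: [-5.4, 0.3, 18.8]
gripper_width: 0.0
```

Plate 2 is solid too. Next is plate 3.

```bash
python3 -m crank '[[[0,0,-10,0,1],[0,0,-20,0,1],[0,-30,-20,0,1],[0,-60,-20,0,1],[0,-66,-20,0,1],[0,-66,-12,0,1],[0,-66,-8,0,1],[0,-66,-8,0,1],[0,-66,-8,0,1]]]'; python3 -c "from h import *; rel(.088)"
```

```text
clock: 7.4
tcp_pos: [0.5176, -0.0925, 0.0942]
tcp_rot: [0.176, 0.984, 0.0, -0.0]
ft_force: [0.6, 0.7, 0.6]
gripper_width: -0.0003
t 7.4 tcp [ 0.5176 -0.0925  0.0942] F [0.59 0.74 0.65] w -0.0003 axes x [-0.938  0.346  0.   ] z [-0.  0. -1.]
turn -0.0009815528946546248 (world z; negate for tool)
1 [ -0.2 132.4   6.2]
2 [-0.  66.4  6.2]
3 [-0.1  0.5  6.2]
4 [ -0.  -65.4   6.2]
```

```bash
python3 -m crank '[[[0,0,2,0,1],[0,0,4,0,1],[0,0,5,0,1],[0,0,6,0,1],[0,0,7,0,1],[0,0,7,0,1],[0,0,7,0,1]]]'; python3 -m crank '[[[0,0,1,0,1],[0,0,1,0,1],[0,0,1,0,1]]]'
```

```text
clock: 8.28
tcp_pos: [0.5174, -0.0932, 0.0874]
tcp_rot: [0.177, 0.984, -0.0, 0.0]
ft_force: [-0.6, 0.6, 2.5]
gripper_width: -0.0
clock: 8.65
tcp_pos: [0.5174, -0.0931, 0.0863]
tcp_rot: [0.176, 0.984, -0.0, 0.0]
ft_force: [-1.6, 0.1, 2.9]
gripper_width: -0.0003
```

Plate 3 gives: 2.9 N at 1.8 mm in. I'll press it about 5.5 mm further.

```bash
python3 -m crank '[[[0,0,1,0,1],[0,0,2,0,1],[0,0,3,0,1],[0,0,4,0,1],[0,0,5,0,1],[0,0,5.5,0,1],[0,0,5.5,0,1],[0,0,5.5,0,1]]]'; python3 -c "from h import *; rel(.088); cv2.imwrite('pics/t2.png',imaging.read_camera('top')); cv2.imwrite('pics/s2.png',imaging.read_camera('scene'))"
```

```text
clock: 9.65
tcp_pos: [0.5174, -0.0931, 0.0808]
tcp_rot: [0.176, 0.984, -0.0, 0.0]
ft_force: [-1.1, 0.3, 5.4]
gripper_width: 0.0004
t 9.65 tcp [ 0.5174 -0.0931  0.0808] F [-1.08  0.27  5.36] w 0.0004 axes x [-0.938  0.347 -0.   ] z [ 0. -0. -1.]
turn -4.528320781083117e-05 (world z; negate for tool)
1 [  0.  133.1  -7.2]
2 [ 0.1 67.1 -7.2]
3 [-0.   1.2 -7.2]
4 [  0.  -64.7  -7.2]
```

View pics/t2.png

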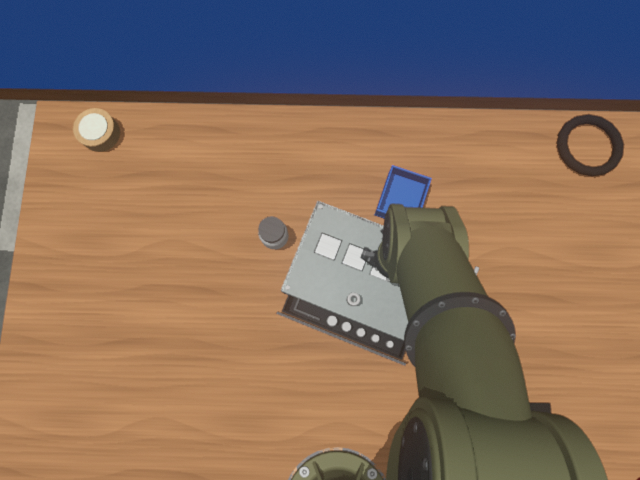

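The drawer is out, with its front edge running from (278,313) to (408,361). Socket (354,299) and tin (272,232) haven't moved. Now lifting straight up, then moving towards +y for an unblocked view.

```bash
python3 -m crank '[[[0,0,-15,0,1],[0,0,-40,0,1],[0,0,-80,0,1],[0,0,-120,0,1],[0,40,-140,0,1],[0,90,-140,0,1],[0,140,-140,0,1],[0,190,-140,0,1],[0,240,-140,0,1],[0,290,-140,0,1],[0,340,-140,0,1],[0,360,-140,0,1],[0,360,-140,0,1],[0,360,-140,0,1],[0,360,-140,0,1],[0,360,-140,0,1]]]'; python3 - <<'E'
from h import *
a=cv2.imread('pics/top0.png');b=imaging.read_camera('top');cv2.imwrite('pics/t3.png',b)
cv2.imwrite('pics/s3.png',imaging.read_camera('scene'))
for n,(x,y,w,h) in dict(socket=(344,289,20,20),tin=(252,210,42,45),wrench=(435,258,48,82),bin=(370,160,65,72)).items():
    s=b[y-8:y+h+8,x-8:x+w+8]; r=cv2.matchTemplate(s,a[y:y+h,x:x+w],cv2.TM_CCOEFF_NORMED);_,m,_,l=cv2.minMaxLoc(r);print(n,np.array(l)-8,round(m,3))
print("front", [ray('top',u,.068).round(3) for u in((278,313),(408,361))])
p=np.array([.529,-.061]);ax=np.array([.938,-.347])
for u in((278,313),(408,361)): print("safe x",(ray('top',u,.068)[:2]-p)@ax+.02)
o=robot.get_obs();print(o['clock'],o['tcp_pos'],o['ft_force'],abs(o['qd']).max())
E
```

```text
clock: 11.75
tcp_pos: [0.6425, 0.2433, 0.2212]
tcp_rot: [0.177, 0.984, -0.0, 0.0]
ft_force: [-0.3, -0.3, 0.5]
gripper_width: -0.0002
socket [0 0] 0.659
tin [-8 -7] 0.31
wrench [0 0] 0.999
bin [0 0] 0.999
front [array([0.413, 0.139, 0.068]), array([ 0.317, -0.147,  0.068])]
safe x -0.15850015651319896
safe x -0.1491355019660774
11.85 [0.64248392 0.24381961 0.22106277] [-0.47822565 -0.59325591  0.90729873] 0.0044229543343604115
```

View pics/t3.png

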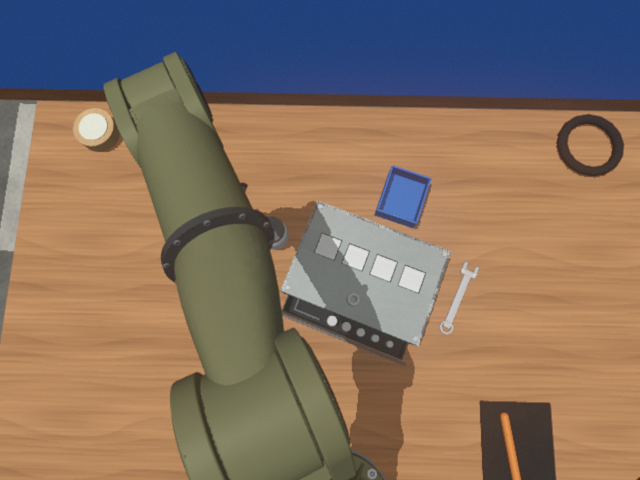

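View pics/s3.png

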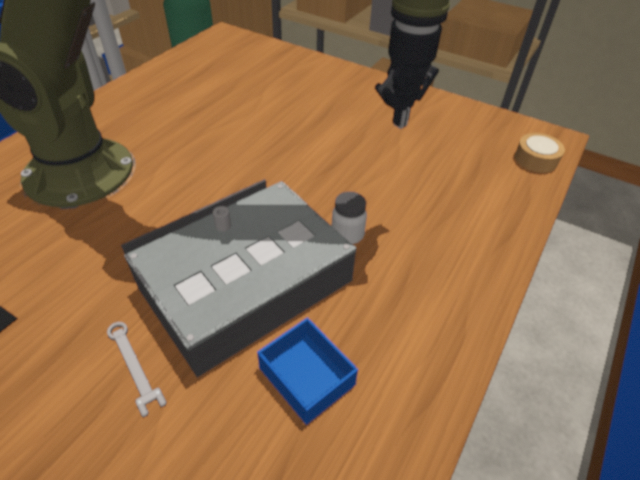

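The safe is clear. In the scene view the tin (349,217), socket (222,217), wrench and bin sit where they began, and all four plates look level. My two eye-read estimates of how far the drawer is out differ by 9 mm, so I'll measure its edge again on an enlarged image.

```bash
python3 - <<'E'
from h import *
b=cv2.imread('pics/t2.png')[270:375,265:425]; cv2.imwrite('pics/z.png',cv2.resize(b,None,fx=5,fy=5,interpolation=cv2.INTER_CUBIC))
c=imaging.camera_info('top');K=np.array(c['K']);T=np.linalg.inv(np.array(c['extrinsics']))
im=cv2.resize(b,None,fx=5,fy=5,interpolation=cv2.INTER_CUBIC)
for d,col in((0,(255,0,0)),(.04,(0,255,255)),(.05,(0,255,0))):
    q=[]
    for y in(-.152,.152):
        w=np.r_[np.array([.5285,-.061])+np.array([.938,-.347])*(-.13-d)+np.array([.347,.938])*y,.068]
        p=K@(T[:3,:3]@w+T[:3,3]);p=p[:2]/p[2];q.append(tuple(int(v) for v in ((p-[265,270]+.5)*5)))
    cv2.line(im,q[0],q[1],col,1)
cv2.imwrite('pics/z.png',im)
E
```

```text
(no output)
```

View pics/z.png

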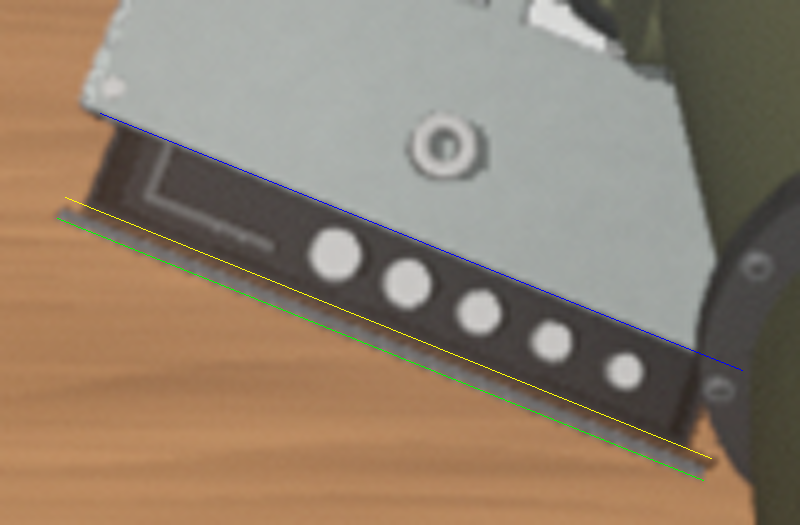

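The drawer's outer edge matches the line drawn for 50 mm out, beyond the 40 mm line. Handing in.

```bash
python3 -c "
from h import *
order.job_done(); o=robot.get_obs(); print(o['clock'],o['ft_force'])"
```

```text
the job is handed in; nothing more can be done
the job is handed in; nothing more can be done
```

The third plate from the safe's +y end was the catch, and pushing it in made the drawer spring out. I then lifted the fingers straight up, moved clear and handed the job in at about 12 s.

- **Plates:** Plates 1 and 2 were solid, reading 17–19 N with no movement. Plate 3 gave at about 2.5–3 N, and I pushed it in to about 7 mm at 5.4 N. I did not touch plate 4.
- **Drawer:** A line projected at 50 mm out matches the drawer's front edge. An earlier estimate by eye gave a less certain 40–48 mm.
- **Loose objects:** The wrench and bin match their starting images exactly. The socket matched at zero shift but weakly (0.66), because it was in the arm's shadow. The automatic check on the tin failed because the arm blocked the top view. By eye, the tin and socket are where they started in the scene view.
- **Catch plate and contact:** The plate looks level with the others again, but I judged that only by eye. The force reading with the arm clear was about 1 N, no more than at the start.

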